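# Put the dapping punch back in its own hole of the graded stand

### The job

Take the punch that hangs alone in the square wooden rest and put it away in the punch stand, shank down in the hole of the graded row that matches its shank, fully home with its collar flat on the strip. The strip lies loosely in its bed, so feel for the hole gently and never force the punch against it (stay below 25 N). Leave the two punches in the oblong rest and the other things on the bench alone.

Things in the scene. Friction and masses are not known exactly. Their poses are not given: they have to be found in the camera images.
- punch_12: Steel dapping punch, told apart by thickness: shank 12 mm across, 30 mm long, foot chamfered 0.8 mm; collar 32 mm across, 6 mm thick; above it a ringed round grip 16 mm across, 36 mm long, with a ball end. About 0.12 kg. Origin: on its axis at the collar's underside; z up along it. Belongs in the 12 mm hole. At the start it hangs upright by its collar in one of the rests.
- punch_16: Steel dapping punch, told apart by thickness: shank 16 mm across, 30 mm long, foot chamfered 0.8 mm; collar 32 mm across, 6 mm thick; above it a ringed round grip 20 mm across, 36 mm long, with a ball end. About 0.12 kg. Origin: on its axis at the collar's underside; z up along it. Belongs in the 16 mm hole. At the start it hangs upright by its collar in one of the rests.
- punch_20: Steel dapping punch, told apart by thickness: shank 20 mm across, 30 mm long, foot chamfered 0.8 mm; collar 32 mm across, 6 mm thick; above it a ringed round grip 24 mm across, 36 mm long, with a ball end. About 0.12 kg. Origin: on its axis at the collar's underside; z up along it. Belongs in the 20 mm hole. At the start it hangs upright by its collar in one of the rests.
- stand: Punch stand: dark wooden bed 64 x 224 mm, rim 26 mm high, fixed, holding an aluminium strip 46 x 190 mm, top 43 mm above the bench, with five empty upright holes 36 mm apart for shanks of 8, 12, 16, 20, 24 mm. Strip has 11 mm play either way along the row (see points). Origin: centre of its underside; y along the row towards the smallest hole, z up.
- place_12 (a point): Fixed to the bed, 36 mm from its middle along its y, level with the strip's top: the mouth of the 12 mm hole if the strip were mid-play. The true hole is up to 11 mm either way along the stand's y. A punch fully home has its origin at this height. Each hole is 1.2 mm wider than its size, chamfered 1 mm, 32 mm deep.
- place_16 (a point): Fixed to the bed, 0 mm from its middle along its y, level with the strip's top: the mouth of the 16 mm hole if the strip were mid-play. The true hole is up to 11 mm either way along the stand's y. A punch fully home has its origin at this height. The strip lies anywhere in its play, drags with about 5 N, and is not measured: feel for the hole.
- place_20 (a point): Fixed to the bed, -36 mm from its middle along its y, level with the strip's top: the mouth of the 20 mm hole if the strip were mid-play. The true hole is up to 11 mm either way along the stand's y. A punch fully home has its origin at this height. Across the row the strip has no play; it lies on a foam pad that gives under a push, 3 N per mm, 5 mm at most.
- single_rest: Square wooden block 56 x 56 x 45 mm, fixed, with one 22 mm bore in its middle in which one punch hangs with its collar on the top face: this is the punch to put away. Origin: centre of its underside on the bench.
- double_rest: Oblong wooden block 120 x 56 x 45 mm, fixed, with two 22 mm bores 30 mm either side of its middle along its x; two punches hang in it that stay there. Origin: centre of its underside on the bench.
- tin_1: Small round lidded tin, 41 mm across, 21 mm high, standing loose behind the work; bystander. Origin: centre of its underside.
- bead_jar: Small corked glass bead jar, 42 mm across, 88 mm high, standing loose behind the work; bystander. Origin: centre of its underside.
- wire_spool: Spool of wire, 54 x 48 x 40 mm, standing loose behind the work; bystander. Origin: centre of its underside.
Things that resemble listed ones, but are neither listed nor needed, are in the scene too. Leave any turquoise look-alike of the punch_16 alone.

How it is judged:
By the outcome, as a careful person would: the job done as asked, in the order asked, and still so for the second after the job is handed in, with the robot touching nothing.
It also fails if it takes over 42 s, if anything falls off the work surface, if the arm or the gripper's body presses on something with over 40 N, if the wrist force passes 120 N, or if a joint passes its speed limit or range.

### The arm

A 7-joint arm with a two-finger parallel gripper is mounted at the origin on a cart in front of the work surface, level with it; the furniture and walls round the work are solid. World frame = base frame: x ahead of the robot, y to its left, z up, the work surface at z = 0. Lengths are in m, angles in degrees, forces in N, time in s.
With the tool pointing down it reaches from about 0.375 to 0.925 m from the base axis. Payload 3.1 kg.
Tool frame: the origin (TCP) lies between the finger pads; the fingertips stand 25 mm ahead of it and the grasp point (between the pads) lies 6 mm ahead of it; z points along the fingers, y is the line along which they close (so a half turn about z gives the same grasp; the last joint's range is limited). The gripper opens to 85 mm and grips with 20 to 120 N. Pads are 22 mm wide; open, the fingers measure 114 mm over their backs; the gripper's body (76 mm by 85 mm) begins 54 mm behind the grasp point. The pads swing forward as they close: fully open they stand 13 mm farther back than shut.
Start: joints at [-76.708, 21.939, 2.515, 91.553, -1.026, 66.532, -2.859], TCP at [0.21, 0.615, 0.256] pointing down, gripper open.
Joint ranges: [-149.38, 149.38], [-23.57, 123.04], [-84.95, 90], [0, 143.3], [-89.99, 269.99], [3.08, 112.72], [-163.45, 163.45]. Speed limits (degrees/s): [159.86, 159.86, 180, 180, 180, 180, 180].

### API

Orientations are given as [roll, pitch, yaw] about the fixed x, y, z axes, in that order (R = Rz(yaw) Ry(pitch) Rx(roll)).
In Python, from rig import robot gives the robot as it stands. The module is installed in compiled form; this text tells all that it offers.
- The arm moves only by the tool carry_out, never from a script. Its argument "commands" is a list that holds one entry, the list of rows, each a list of 6 numbers: the shift along the tool's x, y, z in units of 30 mm (1.0 is 30 mm), then the turn, a rotation vector about the tool's x, y, z in units of 5 degrees (1.0 is 5 degrees). In form: [[[x, y, z, wx, wy, wz], ...]]. A call has 1 to 20 rows; each row shifts and turns the commanded pose from where the row before left it, along the tool's axes as they then stand; what a row does not reach is not made up. A row lasts 1/12 s, in which the tool goes at most 41.7 mm and 7.16 degrees, less where a joint would pass 70% of its speed; a pose out of reach is approached as far as the arm can. A call is refused whole if a number of a shift passes 1 or a number of a turn 1, either way. A call with a gripper value outside its range is refused whole. "claw" is the closure, from -1 (fully open) to 1 (shut), set as the call begins (left out, the last holds). The fingers move at their own pace and stop on an object; the grip force is fixed at half the most. Time passes only in rows, so rows that do not move let the fingers close. It gives the time, the measured TCP pose, the force, the opening and the grip force at its end, in the units of the state.
- robot.get_obs(): the state, without advancing time (a new reading comes with each control period).
- robot.camera(name): name is "scene" or "top"; returns a dict with "image" (420x560x3 uint8, blue, green, red), "mtx" (3x3 intrinsics, pixels), "origin" and "orientation" of the camera in the world. Camera axes: x right, y down, z forward; pixel columns grow to the right and rows downward; lengths in m; the calibration is good to about 2 mm. A picture is of the moment at which its call begins. There is no depth.
- robot.finish_job(): hands the job in; it is judged then, once.
The state is a dict: "time": time; "joint_positions": joint angles; "qd": joint speeds; "tau": joint torques, N m; "ee_pos": TCP position; "eef_rot": TCP orientation; "ft_force": force on the tool from outside, world axes, zero at the start; "moment": the same for the moment, N m; "width": opening from 0.0 (shut) to 1.0 (fully open); "grasp_force": force on a finger pad.
Only numpy, scipy, OpenCV 4.12 (cv2) and the standard library are available. Lean on these libraries where they do the work, as an engineer would, in place of code of your own. Each camera call takes 0.05 s, during which the arm holds its last target. There are 200 camera calls.

## Working session

There is one attempt and no reset: what is moved stays moved. The work goes in short steps, Python scripts to look and compute and a tool call to move; the robot and the scene stay as the last step left them, time stands still between calls to the robot, and variables do not carry over. Pictures are saved under pics/ and viewed, at most 10 in all, crops included, and the job is handed in when it is done.

Besides the shell and the picture viewer there is one more tool, called after "Call:" as name(argument=value, ...) on one line, values as JSON. carry_out: Moves the arm, as the interface text tells. Its arguments: {"type":"object","properties":{"commands":{"type":"array"},"claw":{"type":"number"}},"required":["commands"]}

```bash
mkdir -p pics
cat > h.py <<'E'
import numpy as np, cv2
from rig import robot
from scipy.spatial.transform import Rotation as R
def snap(n,name):
    c=robot.camera(n); cv2.imwrite(f'pics/{name}.png',c['image'])
    np.savez(f'pics/{name}.npz',**{k:np.array(c[k]) for k in('image','mtx','origin','orientation')}); return c
def load(name): return np.load(f'pics/{name}.npz')
def rot(c):
    o=np.array(c['orientation'],float); return o if o.shape==(3,3) else R.from_euler('xyz',o,degrees=True).as_matrix()
def px2w(c,u,v,z):
    d=rot(c)@np.linalg.solve(c['mtx'],[u,v,1.]); o=c['origin']; return o+d*(z-o[2])/d[2]
def w2px(c,p):
    q=c['mtx']@(rot(c).T@(np.array(p)-c['origin'])); return q[:2]/q[2]
E
python3 - <<'E'
from h import *
for n in('top','scene'):
    c=snap(n,n+'0'); print(n,c['origin'],c['orientation'],c['mtx'])
print(robot.get_obs())
E
```

```text
top [0.34009128 0.01030024 0.90246374] [-169.32676281    1.29415944  -89.88175434] [[423.7940238    0.         274.60487364]
 [  0.         423.7940238  208.10848837]
 [  0.           0.           1.        ]]
scene [ 0.14137176 -0.49031407  0.59608727] [-129.77938235   -1.017275    -36.38965941] [[379.62519219   0.         279.07698683]
 [  0.         379.62519219 201.32695649]
 [  0.           0.           1.        ]]
{'time': 0.1, 'joint_positions': array([-76.70869735,  21.98677173,   2.51268612,  91.63942791,
        -1.02733316,  66.53202437,  -2.85912647]), 'qd': array([-0.01152997, -0.14304769,  0.01213914, -0.15140972,  0.03323073,
        0.1265119 ,  0.00058438]), 'tau': array([ 3.21958330e-03, -4.34726751e+01,  1.02960605e+00, -2.50454092e+01,
        1.08908809e-02,  5.43704591e-03, -1.23833334e-05]), 'ee_pos': array([0.2102351 , 0.61422599, 0.25502387]), 'eef_rot': array([-1.79864400e+02,  5.86748952e-03,  1.61108041e+02]), 'ft_force': array([-0.4733309 ,  0.40919365,  0.15028777]), 'moment': array([-0.01280826,  0.03185021, -0.00085365]), 'grasp_force': 0.0, 'width': 0.9984632051259024}
```

View pics/top0.png

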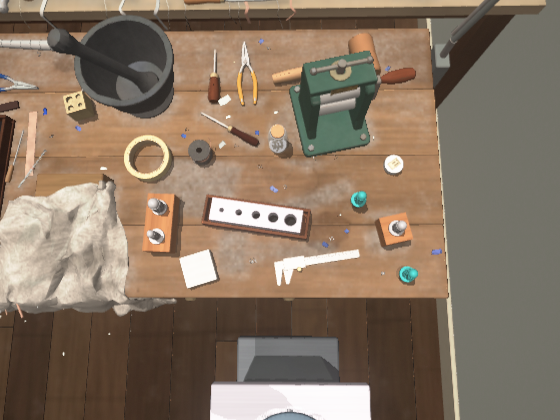

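View pics/scene0.png

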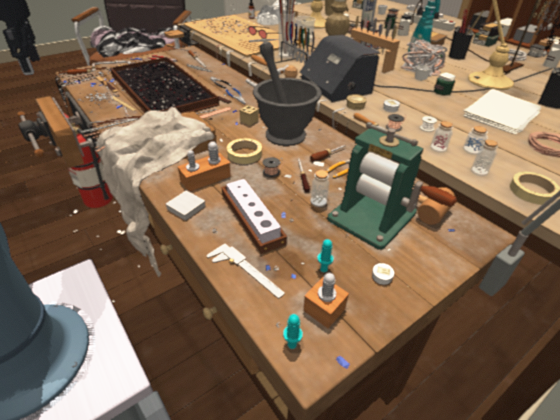

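Top view: the stand is at (256,216), the single rest at (396,229) and the double rest at (160,223). Turquoise look-alikes stand at (359,200) and (408,274). The candidate is the steel punch at (398,228), because it is the only one in the square rest. I'll confirm that in an enlarged crop.

Run:
```python
from h import *
t=load('top0');s=load('scene0')
def crop(i,x,y,w,h,f): return cv2.resize(i[y:y+h,x:x+w],None,fx=f,fy=f,interpolation=cv2.INTER_CUBIC)
A=crop(s['image'],295,260,65,70,6)   # 390x420
B=crop(t['image'],372,200,50,52.5.__int__(),8)
B=cv2.resize(B,(400,420))
cv2.imwrite('pics/c1.png',np.hstack([A,B]))
C=crop(t['image'],196,188,120,56,6.5)
cv2.imwrite('pics/c2.png',C)
```

```text
(no output)
```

View pics/c1.png

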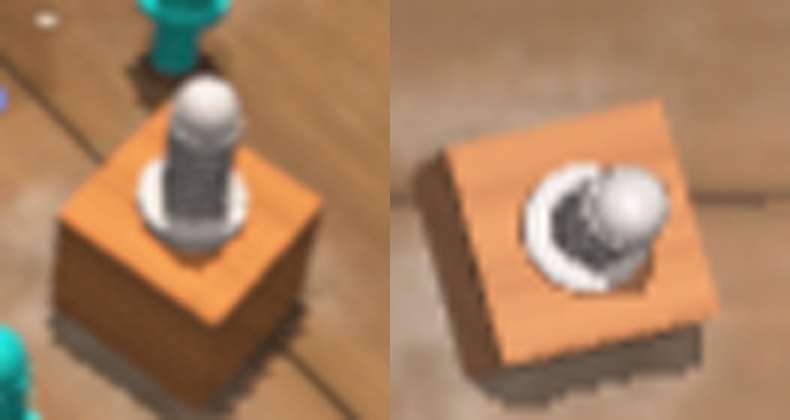

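View pics/c2.png

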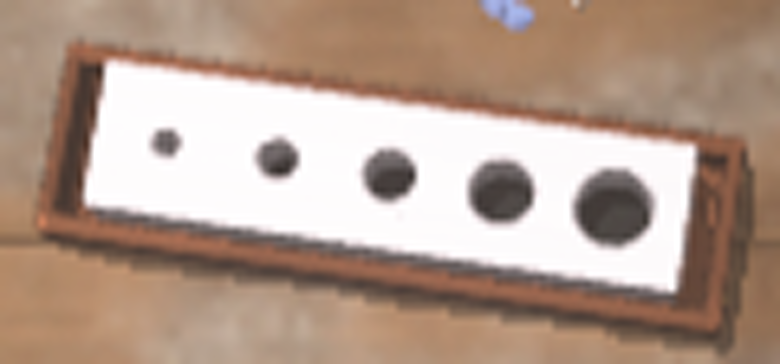

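The crops show the steel punch at top (396.6,228) and scene (328,290). Its grip/collar width ratio is about 0.63, which means punch_16 (0.5 would be 12, 0.75 would be 20). The strip's 16 mm hole, the middle one, is at about top (255.5,214.5). Next I'll measure both.

Run:
```python
from h import *
t=load('top0');s=load('scene0')
T=lambda x,y,x0,y0,fx,fy:((x+.5)/fx-.5+x0,(y+.5)/fy-.5+y0)
b=[px2w(t,*T(x-390,y,372,200,8,420/52),.045) for x,y in[(445,150),(660,100),(718,318),(503,368)]]
print('block',np.mean(b,0),[np.linalg.norm(b[i]-b[i-1]) for i in range(4)])
e=b[1]-b[0];print('edge ang',np.degrees(np.arctan2(e[1],e[0])), b)
print('collar',px2w(t,*T(587-390,228,372,200,8,420/52),.051))
S=[px2w(s,*T(x,y,295,260,6,6),.045) for x,y in[(58,214),(215,325),(322,202)]]
print('scene block c',(S[0]+S[2])/2,[np.linalg.norm(S[1]-S[i]) for i in(0,2)])
print('ball in scene top',w2px(s,[*np.mean(b,0)[:2],.095]))
H=np.array([px2w(t,*T(x,y,196,188,6.5,6.5),.043) for x,y in[(166,143),(278,158),(389,175),(501,191),(613,207)]])
print(H,np.linalg.norm(np.diff(H,axis=0),axis=1));d=H[0]-H[4];print('row ang',np.degrees(np.arctan2(d[1],d[0])))
print('strip corners',*[px2w(t,*T(x,y,196,188,6.5,6.5),.043) for x,y in[(104,60),(697,146),(678,294),(84,207)]])
B=[px2w(t,*T(x,y,196,188,6.5,6.5),.026) for x,y in[(70,44),(745,138),(715,330),(40,225)]];print('bed',np.mean(B,0),[np.linalg.norm(B[i]-B[i-1]) for i in range(4)])
# look-alike clear distances
for n,p in(('la1',(359,200)),('la2',(408,274))): print(n,px2w(t,*p,.04))
```

```text
block [ 0.45918647 -0.21527061  0.045     ] [np.float64(0.05641865940052886), np.float64(0.05657174664814282), np.float64(0.05650094353736585), np.float64(0.05588437694868154)]
edge ang -77.01375986995272 [array([ 0.48043331, -0.18179521,  0.045     ]), array([ 0.49314595, -0.23692008,  0.045     ]), array([ 0.43782752, -0.24841914,  0.045     ]), array([ 0.42533908, -0.19394802,  0.045     ])]
collar [ 0.45968912 -0.21516293  0.051     ]
scene block c [ 0.45846588 -0.21662164  0.045     ] [np.float64(0.05594230218054894), np.float64(0.05536215798531986)]
ball in scene top [329.01645269 275.25703111]
[[ 0.49922501  0.14073812  0.043     ]
 [ 0.49430365  0.10492279  0.043     ]
 [ 0.4887587   0.06955842  0.043     ]
 [ 0.48355696  0.03402574  0.043     ]
 [ 0.4783762  -0.00136356  0.043     ]] [0.03615187 0.03579644 0.03591142 0.03576651]
row ang 81.65325497473381
strip corners [0.52630211 0.1613483  0.043     ] [ 0.49790199 -0.02805171  0.043     ] [ 0.45071106 -0.02161527  0.043     ] [0.47863969 0.16629771 0.043     ]
bed [0.48895779 0.07021662 0.026     ] [np.float64(0.0603638943393823), np.float64(0.2222642051980291), np.float64(0.06315174564672273), np.float64(0.22007722374629926)]
la1 [ 0.51933159 -0.14454184  0.04      ]
la2 [ 0.3680565  -0.23680824  0.04      ]
```

```bash
cat > plan.py <<'E'
from h import *
def step(p,yaw,p2,yaw2):
    M=R.from_euler('xyz',[180,0,yaw],degrees=True).as_matrix()
    return [round(float(v),2) for v in [*(M.T@(np.array(p2)-p)/.03),0,0,-(yaw2-yaw)/5]]
def rows(pts):
    p,y=pts[0]; p=np.array(p,float); out=[]
    for p2,y2 in pts[1:]:
        r=step(p,y,p2,y2); out.append(r)
        M=R.from_euler('xyz',[180,0,y],degrees=True).as_matrix(); p=p+M@np.array(r[:3])*.03; y-=r[5]*5
    return out
E
python3 - <<'E'
from plan import *
n=38;pts=[]
for i in range(n+1):
    s=i/n; a=np.radians(71.1-96.25*s); r=.649-(.649-.508)*min(1,s*1.3)
    pts.append(((r*np.cos(a),r*np.sin(a),.255-.055*max(0,(s-.8)/.2)),161.1-130.1*s))
o=rows(pts)
print(str(o[:19]).replace(' ',''));print(str(o[19:]).replace(' ',''))
E
```

```text
[[-0.95,-0.18,-0.0,0.0,0.0,0.68],[-0.94,-0.17,-0.0,0.0,0.0,0.69],[-0.94,-0.15,-0.0,0.0,0.0,0.68],[-0.94,-0.14,-0.0,0.0,0.0,0.69],[-0.93,-0.12,-0.0,0.0,0.0,0.68],[-0.92,-0.11,-0.0,0.0,0.0,0.69],[-0.92,-0.1,-0.0,0.0,0.0,0.68],[-0.92,-0.08,-0.0,0.0,0.0,0.69],[-0.9,-0.07,-0.0,0.0,0.0,0.68],[-0.9,-0.05,-0.0,0.0,0.0,0.69],[-0.9,-0.05,-0.0,0.0,0.0,0.68],[-0.89,-0.02,-0.0,0.0,0.0,0.69],[-0.88,-0.02,-0.0,0.0,0.0,0.68],[-0.88,-0.01,-0.0,0.0,0.0,0.69],[-0.86,0.01,0.0,0.0,0.0,0.68],[-0.87,0.02,0.0,0.0,0.0,0.69],[-0.85,0.04,0.0,0.0,0.0,0.68],[-0.85,0.04,0.0,0.0,0.0,0.69],[-0.83,0.05,0.0,0.0,0.0,0.68]]
[[-0.83,0.07,0.0,0.0,0.0,0.68],[-0.83,0.08,0.0,0.0,0.0,0.69],[-0.81,0.08,0.0,0.0,0.0,0.68],[-0.81,0.1,0.0,0.0,0.0,0.69],[-0.8,0.11,0.0,0.0,0.0,0.68],[-0.79,0.12,0.0,0.0,0.0,0.69],[-0.78,0.12,0.0,0.0,0.0,0.68],[-0.77,0.14,0.0,0.0,0.0,0.69],[-0.76,0.15,0.0,0.0,0.0,0.68],[-0.76,0.15,0.0,0.0,0.0,0.69],[-0.7,0.28,0.0,0.0,0.0,0.68],[-0.67,0.32,0.14,0.0,0.0,0.69],[-0.67,0.33,0.25,0.0,0.0,0.68],[-0.67,0.35,0.24,0.0,0.0,0.69],[-0.66,0.35,0.24,0.0,0.0,0.68],[-0.65,0.36,0.24,0.0,0.0,0.69],[-0.65,0.38,0.24,0.0,0.0,0.68],[-0.64,0.38,0.24,0.0,0.0,0.69],[-0.64,0.39,0.24,0.0,0.0,0.68]]
```

Call:
carry_out(commands=[[[-0.95, -0.17, 0, 0, 0, 0.7], [-0.95, -0.17, 0, 0, 0, 0.7], [-0.95, -0.15, 0, 0, 0, 0.7], [-0.95, -0.15, 0, 0, 0, 0.7], [-0.95, -0.1, 0, 0, 0, 0.7], [-0.9, -0.1, 0, 0, 0, 0.7], [-0.9, -0.1, 0, 0, 0, 0.7], [-0.9, -0.1, 0, 0, 0, 0.7], [-0.9, -0.1, 0, 0, 0, 0.7], [-0.9, -0.05, 0, 0, 0, 0.7], [-0.9, -0.05, 0, 0, 0, 0.7], [-0.9, 0, 0, 0, 0, 0.7], [-0.9, 0, 0, 0, 0, 0.7], [-0.9, 0, 0, 0, 0, 0.7], [-0.85, 0, 0, 0, 0, 0.7], [-0.85, 0, 0, 0, 0, 0.7], [-0.85, 0.05, 0, 0, 0, 0.7], [-0.85, 0.05, 0, 0, 0, 0.7]]], claw=-0.3)

```text
time: 1.6
ee_pos: [0.5044, 0.2383, 0.2563]
eef_rot: [-180.0, -0.0, 97.8]
ft_force: [0.5, 0.3, 0.1]
width: 0.647
grasp_force: 0.0
```

Call:
carry_out(commands=[[[-0.85, 0.05, 0, 0, 0, 0.7], [-0.85, 0.05, 0, 0, 0, 0.7], [-0.8, 0.1, 0, 0, 0, 0.7], [-0.8, 0.1, 0, 0, 0, 0.7], [-0.8, 0.1, 0, 0, 0, 0.7], [-0.8, 0.1, 0, 0, 0, 0.7], [-0.8, 0.1, 0, 0, 0, 0.7], [-0.8, 0.15, 0, 0, 0, 0.7], [-0.75, 0.15, 0, 0, 0, 0.7], [-0.75, 0.15, 0, 0, 0, 0.7], [-0.75, 0.15, 0, 0, 0, 0.7], [-0.7, 0.3, 0, 0, 0, 0.7], [-0.7, 0.3, 0, 0, 0, 0.7], [-0.7, 0.3, 0.2, 0, 0, 0.7], [-0.7, 0.35, 0.2, 0, 0, 0.7], [-0.65, 0.35, 0.2, 0, 0, 0.7], [-0.65, 0.35, 0.2, 0, 0, 0.7], [0, 0, 0, 0, 0, 0]]])

```text
time: 3.1
ee_pos: [0.4629, -0.1599, 0.2314]
eef_rot: [-180.0, 0.2, 37.9]
ft_force: [-0.3, 0.9, -0.4]
width: 0.65
grasp_force: 0.0
```

Call:
carry_out(commands=[[[-0.6, 0.7, 0.3, 0, 0, 0], [-0.64, 0.69, 0.4, 0, 0, 0], [0, 0, 0.7, 0, 0, 0.7], [0, 0, 0.7, 0, 0, 0.7], [0, 0, 0.7, 0, 0, 0], [0, 0, 0, 0, 0, 0], [0, 0, 0, 0, 0, 0]]])

```text
time: 3.68
ee_pos: [0.4622, -0.2096, 0.1476]
eef_rot: [-179.9, 0.1, 31.6]
ft_force: [1.0, 0.3, 1.1]
width: 0.65
grasp_force: 0.0
```

Run:
```python
from h import *
s=snap('scene','s1');t=snap('top','t1')
o=robot.get_obs();print(o['ee_pos'],o['eef_rot'])
A=cv2.resize(s['image'][215:345,265:375],None,fx=4,fy=4,interpolation=cv2.INTER_CUBIC)
B=cv2.resize(t['image'][180:280,350:430],(352,440),interpolation=cv2.INTER_CUBIC);B=cv2.copyMakeBorder(B,0,80,0,0,0)
cv2.imwrite('pics/c3.png',np.hstack([A,B]))
```

```text
[ 0.46405969 -0.2101471   0.149418  ] [ 1.79916491e+02 -6.95898943e-02  3.16073952e+01]
```

View pics/c3.png

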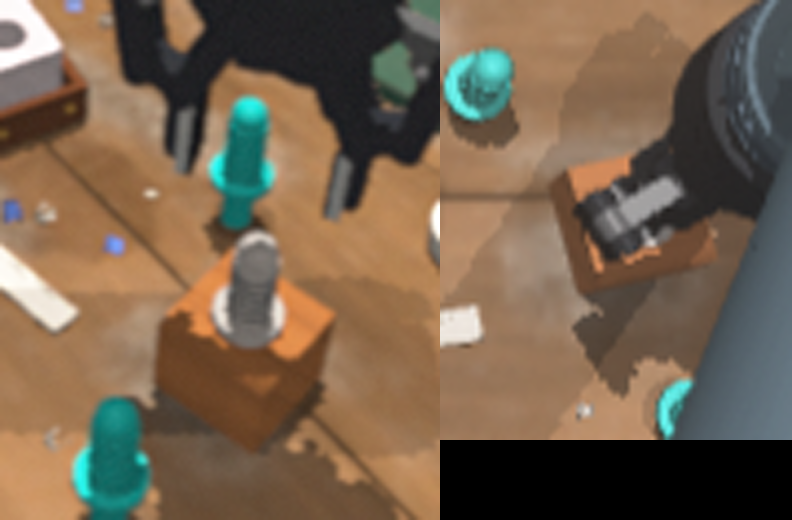

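Call:
carry_out(commands=[[[-0.2, 0.1, 0.4, 0, 0, 0], [0, 0, 0.6, 0, 0, 0], [0, 0, 0.5, 0, 0, 0], [0, 0, 0.4, 0, 0, 0], [0, 0, 0.2, 0, 0, 0], [0, 0, 0.1, 0, 0, 0], [0, 0, 0, 0, 0, 0], [0, 0, 0, 0, 0, 0]]])

```text
time: 4.45
ee_pos: [0.4603, -0.2157, 0.083]
eef_rot: [179.9, -0.1, 31.6]
ft_force: [0.5, -0.7, -0.3]
width: 0.647
grasp_force: 0.0
```

Call:
carry_out(commands=[[[0, 0, 0, 0, 0, 0]]])

```text
time: 4.53
ee_pos: [0.4603, -0.2157, 0.0831]
eef_rot: [179.9, -0.1, 31.6]
ft_force: [-0.4, -1.3, -0.6]
width: 0.651
grasp_force: 0.0
```

Call:
carry_out(commands=[[[0, 0, 0.05, 0, 0, 0], [0, 0, 0, 0, 0, 0], [0, 0, 0, 0, 0, 0], [0, 0, 0, 0, 0, 0], [0, 0, 0, 0, 0, 0], [0, 0, 0, 0, 0, 0], [0, 0, 0, 0, 0, 0], [0, 0, 0, 0, 0, 0]]], claw=1)

```text
time: 5.2
ee_pos: [0.4599, -0.2155, 0.0811]
eef_rot: [180.0, -0.0, 31.6]
ft_force: [-1.8, 0.3, 5.2]
width: 0.218
grasp_force: 58.5
```

Call:
carry_out(commands=[[[0, 0, -0.3, 0, 0, 0], [0, 0, -0.6, 0, 0, 0], [0, 0, -0.7, 0, 0, 0], [0, 0, -0.7, 0, 0, 0], [0, 0, -0.3, 0, 0, 0], [0, 0, 0, 0, 0, 0], [0, 0, 0, 0, 0, 0]]])

```text
time: 5.78
ee_pos: [0.4595, -0.215, 0.1586]
eef_rot: [-180.0, -0.0, 31.6]
ft_force: [1.3, 1.2, -2.1]
width: 0.219
grasp_force: 58.6
```

Run:
```python
from h import *
s=snap('scene','s2')
o=robot.get_obs();print(o['ee_pos'],o['eef_rot'],o['ft_force'],o['width'])
A=cv2.resize(s['image'][190:320,275:365],None,fx=4.5,fy=4.5,interpolation=cv2.INTER_CUBIC)
cv2.imwrite('pics/c4.png',A)
p=o['ee_pos'];print(w2px(s,[p[0],p[1],p[2]-.036]))
```

```text
[ 0.45887598 -0.21474521  0.15787576] [-1.79919969e+02  4.76527564e-02  3.16291517e+01] [-0.79204758 -0.27259206 -2.15696632] 0.2160831464562354
[330.33610641 264.53729233]
```

View pics/c4.png

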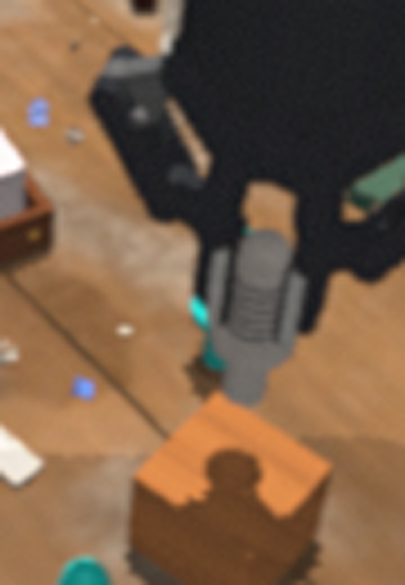

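The punch is held and upright. Shank/collar ratio is 46/86 ≈ 0.53 and the opening is about 19 mm, so it is punch_16. I'll carry it over the stand.

Call:
carry_out(commands=[[[0.3, -0.4, -0.2, 0, 0, 0], [0.3, -0.4, -0.2, 0, 0, 0], [0.5, -0.65, 0, 0, 0, 0], [0.5, -0.65, 0, 0, 0, 0], [0.5, -0.65, 0, 0, 0, 0], [0.5, -0.65, 0, 0, 0, 0], [0.5, -0.65, 0, 0, 0, 0], [0.5, -0.65, 0, 0, 0, 0], [0.5, -0.65, 0, 0, 0, 0], [0.5, -0.65, 0, 0, 0, 0], [0.5, -0.65, 0, 0, 0, 0], [0.5, -0.65, 0, 0, 0, 0], [0.2, -0.3, 0, 0, 0, 0], [0, 0, 0, 0, 0, 0]]])

```text
time: 7.0
ee_pos: [0.4874, 0.0732, 0.1694]
eef_rot: [-179.9, 0.1, 32.0]
ft_force: [0.3, 0.3, -0.9]
width: 0.215
grasp_force: 58.8
```

Call:
carry_out(commands=[[[0, 0, 0, 0, 0, -0.5], [0, 0, 0, 0, 0, -0.8], [0, 0, 0, 0, 0, -0.8], [0, 0, 0, 0, 0, -0.8], [0, 0, 0, 0, 0, -0.8], [0, 0, 0, 0, 0, -0.8], [0, 0, 0, 0, 0, -0.8], [0, 0, 0, 0, 0, -0.8], [0, 0, 0, 0, 0, -0.8], [0, 0, 0, 0, 0, -0.8], [0, 0, 0, 0, 0, -0.8], [0, 0, 0, 0, 0, -0.8], [0, 0, 0, 0, 0, -0.7], [0, 0, 0, 0, 0, 0], [0, 0, 0, 0, 0, 0]]])

```text
time: 8.25
ee_pos: [0.4877, 0.0679, 0.1702]
eef_rot: [-179.9, 0.1, 81.4]
ft_force: [0.2, 0.1, -1.3]
width: 0.215
grasp_force: 58.8
```

Call:
carry_out(commands=[[[0.05, 0, 0.4, 0, 0, 0], [0, 0, 0.5, 0, 0, 0], [0, 0, 0.5, 0, 0, 0], [0, 0, 0.3, 0, 0, 0], [0, 0, 0.1, 0, 0, 0], [0, 0, 0, 0, 0, 0], [0, 0, 0, 0, 0, 0]]])

```text
time: 8.83
ee_pos: [0.4888, 0.0711, 0.1171]
eef_rot: [180.0, 0.0, 81.6]
ft_force: [0.8, 0.1, -0.2]
width: 0.219
grasp_force: 58.8
```

Run:
```python
from h import *
s=snap('scene','s3');s0=load('scene0');
o=robot.get_obs();p=o['ee_pos'];print(p,o['eef_rot'],o['ft_force'])
x0,y0,w,h,f=210,150,90,110,5
A=[cv2.resize(i[y0:y0+h,x0:x0+w],None,fx=4.4,fy=4.4,interpolation=cv2.INTER_CUBIC) for i in(s['image'],s0['image'])]
cv2.imwrite('pics/c5.png',np.hstack(A))
for q in([p[0],p[1],p[2]-.066],[p[0],p[1],p[2]-.036],[.4888,.0696,.043]): print((w2px(s,q)-[x0,y0]+.5)*4.4-.5)
```

```text
[0.48918508 0.07136286 0.11739196] [ 1.79932683e+02 -2.28643686e-02  8.15774913e+01] [ 0.13764926  0.42468719 -0.13779567]
[182.59994519 220.66107667]
[180.83685413 174.37467471]
[184.33168508 235.31886271]
```

View pics/c5.png

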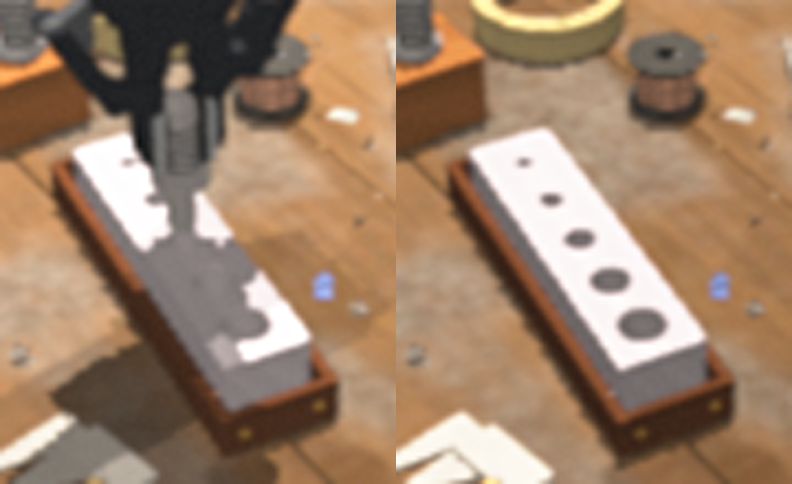

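Run:
```python
from h import *
s=load('scene0')
for x,y in[(524,162),(551,200),(580,239),(610.5,280.5),(642,324)]:
    print(px2w(s,(x-396+.5)/4.4-.5+210,(y+.5)/4.4-.5+150,.043))
o=robot.get_obs();print(o['ft_force'],o['moment'],o['ee_pos'])
```

```text
[0.49770644 0.13880172 0.043     ]
[0.49202926 0.10268911 0.043     ]
[0.48705582 0.06724403 0.043     ]
[0.48190739 0.03169391 0.043     ]
[ 0.47662844 -0.00334645  0.043     ]
[ 0.13764926  0.42468719 -0.13779567] [-0.01688545 -0.04009327  0.03156572] [0.48918508 0.07136286 0.11739196]
```

Call:
carry_out(commands=[[[-0.08, 0, 0, 0, 0, 0], [0, 0, 0.05, 0, 0, 0], [0, 0, 0.05, 0, 0, 0], [0, 0, 0.05, 0, 0, 0], [0, 0, 0.05, 0, 0, 0], [0, 0, 0.05, 0, 0, 0], [0, 0, 0.04, 0, 0, 0], [0, 0, 0.03, 0, 0, 0], [0, 0, 0.03, 0, 0, 0], [0, 0, 0, 0, 0, 0], [0, 0, 0, 0, 0, 0]]])

```text
time: 9.8
ee_pos: [0.4881, 0.0691, 0.1062]
eef_rot: [-180.0, 0.0, 81.6]
ft_force: [0.1, 0.2, -0.8]
width: 0.216
grasp_force: 58.8
```

Call:
carry_out(commands=[[[0, 0, 0.04, 0, 0, 0], [0, 0, 0.04, 0, 0, 0], [0, 0, 0.04, 0, 0, 0], [0, 0, 0, 0, 0, 0]]])

```text
time: 10.13
ee_pos: [0.4881, 0.0691, 0.1025]
eef_rot: [-180.0, 0.0, 81.6]
ft_force: [0.4, 0.4, -1.7]
width: 0.216
grasp_force: 58.8
```

Call:
carry_out(commands=[[[0, 0, 0.07, 0, 0, 0], [0, 0, 0.07, 0, 0, 0], [0, 0, 0.07, 0, 0, 0], [0, 0, 0.07, 0, 0, 0], [0, 0, 0.07, 0, 0, 0], [0, 0, 0, 0, 0, 0]]])

```text
time: 10.63
ee_pos: [0.4881, 0.0691, 0.0918]
eef_rot: [-180.0, 0.0, 81.6]
ft_force: [0.1, -0.2, -1.9]
width: 0.216
grasp_force: 58.8
```

Call:
carry_out(commands=[[[0, 0, 0.07, 0, 0, 0], [0, 0, 0.07, 0, 0, 0], [0, 0, 0.07, 0, 0, 0], [0, 0, 0.06, 0, 0, 0], [0, 0, 0.04, 0, 0, 0], [0, 0, 0.03, 0, 0, 0], [0, 0, 0.03, 0, 0, 0], [0, 0, 0, 0, 0, 0], [0, 0, 0, 0, 0, 0]]])

```text
time: 11.38
ee_pos: [0.4881, 0.069, 0.081]
eef_rot: [-180.0, 0.0, 81.6]
ft_force: [0.3, 0.6, -0.9]
width: 0.211
grasp_force: 58.8
```

Call:
carry_out(commands=[[[0, 0, 0.03, 0, 0, 0], [0, 0, 0.03, 0, 0, 0], [0, 0, 0.02, 0, 0, 0], [0, 0, 0, 0, 0, 0], [0, 0, 0, 0, 0, 0]]])

```text
time: 11.8
ee_pos: [0.4883, 0.0691, 0.0789]
eef_rot: [-180.0, -0.0, 81.6]
ft_force: [-1.1, 0.3, 0.0]
width: 0.216
grasp_force: 58.9
```

Call:
carry_out(commands=[[[0, 0, 0.03, 0, 0, 0], [0, 0, 0.02, 0, 0, 0], [0, 0, 0, 0, 0, 0], [0, 0, 0, 0, 0, 0]]])

```text
time: 12.13
ee_pos: [0.4883, 0.0691, 0.0775]
eef_rot: [-180.0, -0.0, 81.6]
ft_force: [-0.4, 0.8, 5.6]
width: 0.216
grasp_force: 59.3
```

Call:
carry_out(commands=[[[0, 0, -0.02, 0, 0, 0], [0, 0, 0, 0, 0, 0], [0, 0, 0, 0, 0, 0], [0, 0, 0, 0, 0, 0], [0, 0, 0, 0, 0, 0], [0, 0, 0, 0, 0, 0]]], claw=-0.2)

```text
time: 12.63
ee_pos: [0.4881, 0.0691, 0.0777]
eef_rot: [-180.0, 0.0, 81.6]
ft_force: [0.0, -0.0, 1.0]
width: 0.598
grasp_force: 0.0
```

Call:
carry_out(commands=[[[0, 0, -0.2, 0, 0, 0], [0, 0, -0.5, 0, 0, 0], [0, 0, -0.8, 0, 0, 0], [0, 0, -0.8, 0, 0, 0], [0, 0, -0.8, 0, 0, 0], [0, 0, -0.5, 0, 0, 0], [0, 0, -0.2, 0, 0, 0], [0, 0, 0, 0, 0, 0], [0, 0, 0, 0, 0, 0]]])

```text
time: 13.38
ee_pos: [0.4878, 0.0692, 0.1915]
eef_rot: [-180.0, -0.0, 81.6]
ft_force: [0.7, -0.2, -0.2]
width: 0.595
grasp_force: 0.0
```

Run:
```python
from h import *
s=snap('scene','s4');print(robot.get_obs()['ft_force'])
cv2.imwrite('pics/c6.png',cv2.resize(s['image'][130:290,150:360],None,fx=3.7,fy=3.7,interpolation=cv2.INTER_CUBIC))
```

```text
[-0.68275766  0.55852268  0.81498297]
```

View pics/c6.png

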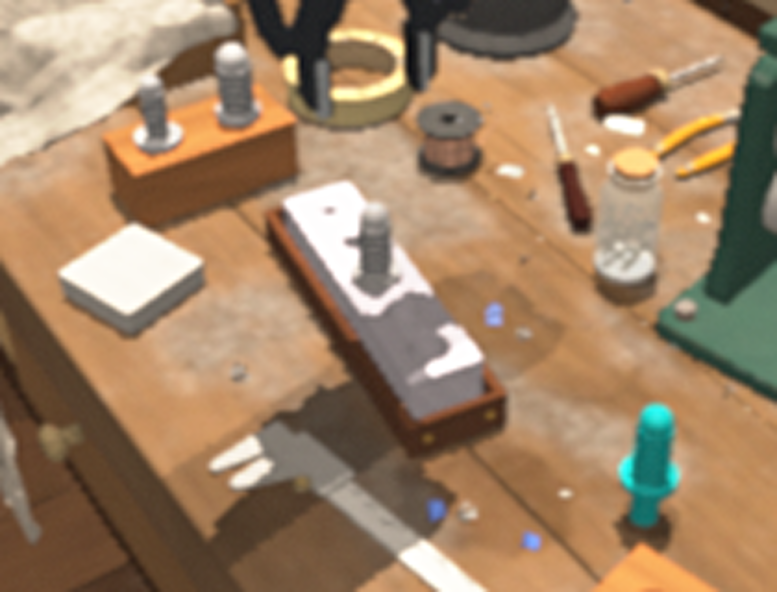

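The punch stands upright at crop (375,245) with its collar flat on the strip in the middle, 16 mm hole. The thin and thick punches are still in the oblong rest at crop (155,110) and (235,85). I'm handing the job in.

```bash
python3 -c "
from rig import robot
print(robot.finish_job())"
```

```text
the job is handed in; nothing more can be done
None
```

The 16 mm punch from the square rest is in the 16 mm hole, fully home with its collar flat on the strip; the highest force read while seating it was about 6 N, and I handed the job in at about 13.5 s of the 42 s.

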